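# Change over the trays of the warming cabinet

## Task

Only one tray of the low warming cabinet may stand out at a time. First push the yellow tray, which was left ajar, fully home; only then hook a fingertip behind the steel lip of the blue tray and draw it out along its rail as far as it goes. Do not pinch the trays' lips, do not tip or lift the amber jars that ride on the trays, and leave the other things on the bench where they are.

Things in the scene. Friction and masses are not known exactly. Their poses are not given: they have to be found in the camera images.
- warmer: low white cabinet, 230 (x) x 330 (y) x 100 mm high, fixed. Origin: foot of its front face, in the middle, at table height; x points into it (away from the robot), y to the left, z up. Two open bays, centred at y = +75 and -75 mm, each with a sliding tray; which tray is in which bay varies. Bay ceiling 90 mm above the table.
- blue (a joint): the blue-fronted tray's slide: aluminium with a liner of its colour, 130 mm wide, floor 30 mm above the table. In m: 0 = home in the cabinet, 0.12 = fully out against its stop; grows as the tray slides along the cabinet's -x (towards the robot). Resists by about 2 N plus 8 N per m/s, no spring. At home the floor lies open for 79 mm between lip and cabinet front. It starts home or nearly so.
- blue_lip_top (a point): middle of the top edge of the blue tray's steel lip, 64 mm above the table, in mid-thickness (rear face 3 mm to +x of it; outer face of the blue front plate 9 mm to -x). Moves with the tray. Axes as the cabinet's: x into the cabinet, y along the lip, z up.
- blue_lip: upright steel strip across the front of the blue tray: 130 mm long (y), 6 mm thick (x), rising 34 mm above the tray floor. Origin: the tray's, at table height, 82 mm to +x of the lip, on the tray's centre line; axes as the cabinet's.
- blue_front: blue plastic plate on the robot side of that strip: 130 mm long, 6 mm thick, from 8 to 58 mm above the table. Same origin as the lip.
- yellow (a joint): the yellow-fronted tray's slide: aluminium with a liner of its colour, 130 mm wide, floor 30 mm above the table. In m: 0 = home in the cabinet, 0.12 = fully out against its stop; grows as the tray slides along the cabinet's -x (towards the robot). Resists by about 2 N plus 8 N per m/s, no spring. At home the floor lies open for 79 mm between lip and cabinet front. It starts ajar by 50 to 90 mm.
- yellow_lip_top (a point): middle of the top edge of the yellow tray's steel lip, 64 mm above the table, in mid-thickness (rear face 3 mm to +x of it; outer face of the yellow front plate 9 mm to -x). Moves with the tray. Axes as the cabinet's: x into the cabinet, y along the lip, z up.
- yellow_lip: upright steel strip across the front of the yellow tray: 130 mm long (y), 6 mm thick (x), rising 34 mm above the tray floor. Origin: the tray's, at table height, 82 mm to +x of the lip, on the tray's centre line; axes as the cabinet's.
- yellow_front: yellow plastic plate on the robot side of that strip: 130 mm long, 6 mm thick, from 8 to 58 mm above the table. Same origin as the lip.
- blue_jar: amber glass jar with white cap, 42 mm across, 45 mm high, standing loose on the blue tray, 120 to 170 mm behind its lip; origin at the centre of its underside, z up.
- yellow_jar: the same kind of jar standing loose on the yellow tray, 100 to 175 mm behind its lip; origin at the centre of its underside, z up.
- beaker: clear plastic beaker, 70 mm across, 90 mm high, left of the cabinet's front; origin at the centre of its underside.
- tip_box: grey box with green lid, 120 x 85 x 65 mm, left of the cabinet's front; origin at the centre of its underside.
- wash_bottle: white bottle with red cap, 60 mm across, 150 mm high, right of the cabinet's front; origin at the centre of its underside.
- dishes: stack of two culture dishes, 90 mm across, 30 mm high, right of the cabinet's front; origin at the centre of its underside.
- vial: small clear vial with black cap, 26 mm across, 50 mm high, right of the cabinet's front; origin at the centre of its underside.
Not all that is in view belongs to the job. Leave any red look-alike of the yellow_jar alone.

How it is judged:
On the way, in this order (a step that is already met when the one before it is completed fails the run):
1. the yellow tray is pushed fully home (within 5 mm) while the blue one is still in (value of joint yellow below 0.005 m and value of joint blue below 0.03 m), for 0.1 s.
2. the blue tray is on its way out, drawn by fingers on its steel lip (value of joint blue above 0.04 m and contact force between the fingers and blue_lip above 0.4 N), for 0.04 s.
3. the blue tray is fully out (value of joint blue above 0.113 m), for 0.1 s.
At the end, for the whole second after the job is handed in: the blue tray is fully out (joint above 0.113 m), the yellow tray fully home (below 0.006 m), each jar upright within 0.2 rad and at rest on its tray (underside 24 to 36 mm above the table) (value of joint blue above 0.113 m and value of joint yellow below 0.006 m and angle between each of blue_jar, yellow_jar's own z axis and vertical below 0.2 rad and height (world z) of blue_jar between 0.024 and 0.036 m and linear speed of each of blue_jar, yellow_jar below 0.02 m/s and height (world z) of yellow_jar between 0.024 and 0.036 m and velocity of joint each of blue, yellow below 0.01 m/s); the robot touches nothing.
It fails at once if both trays stand out at once: the blue one more than 30 mm while the yellow one is more than 15 mm out (value of joint blue above 0.03 m and value of joint yellow above 0.015 m).
It fails at once if the blue tray's lip is pinched: fingers press on its front plate and on its steel strip at once, over 2.5 N each (contact force between the fingers and blue_lip above 2.5 N and contact force between the fingers and blue_front above 2.5 N).
It fails at once if the yellow tray's lip is pinched: fingers press on its front plate and on its steel strip at once, over 2.5 N each (contact force between the fingers and yellow_lip above 2.5 N and contact force between the fingers and yellow_front above 2.5 N).
It fails at once if a jar on a tray is tipped over 0.5 rad or lifted over 15 mm (angle between any of blue_jar, yellow_jar's own z axis and vertical above 0.5 rad or height (world z) of any of blue_jar, yellow_jar above 0.045 m).
It fails at once if another thing on the bench is moved more than 30 mm (distance of any of beaker, tip_box, wash_bottle, dishes, vial from where it was at the start of the episode above 0.03 m).
It also fails if it takes over 45 s, if anything falls off the work surface, if the arm or the gripper's body presses on something with over 40 N, if the wrist force passes 120 N, or if a joint passes its speed limit or range.

## Robot

A 6-joint arm with a two-finger parallel gripper is mounted at the origin on the work surface. World frame = base frame: x ahead of the robot, y to its left, z up, the work surface at z = 0. Lengths are in m, angles in rad, forces in N, time in s.
With the tool pointing down it reaches from about 0.35 to 0.775 m from the base axis. Payload 7.3 kg.
Tool frame: the origin (TCP) lies at the very end of the fingers, on their centre line; the grasp point (between the pads) lies 19 mm behind it; z points along the fingers, y is the direction in which the jaws open and shut (so a half turn about z gives the same grasp; the last joint's range is limited). The gripper opens to 92 mm and grips with 3 to 60 N. Pads are 19 mm wide; open, the fingers measure 130 mm over their backs; the gripper's body (75 mm by 190 mm) begins 47 mm behind the grasp point.
Start: joints at [-1.29, 0.342, 1.524, -0, 1.275, -0.146], TCP at [0.217, -0.478, 0.227] pointing down, gripper open.
Joint ranges: [-2.53, 2.53], [-0.77, 2.02], [0.04, 2.7], [-1, 4.14], [0.28, 2.66], [-3.11, 3.11]. Speed limits (rad/s): [2.57, 2.57, 3.14, 3.14, 3.14, 3.14].

## Interface

Orientations are given as [roll, pitch, yaw] about the fixed x, y, z axes, in that order (R = Rz(yaw) Ry(pitch) Rx(roll)).
In Python, from cell import robot gives the robot as it stands.
- The arm moves only by the tool apply_moves, never from a script. Its argument "plan" is a list of rows, each an object of numbers: "tx", "ty", "tz": the shift along the tool's x, y, z in m; "yaw": the turn about the tool's z in rad; "grip": the opening, from -1 (shut) to 1 (fully open), so that 0 is half open. In form: [{"tx": .., "ty": .., "tz": .., "yaw": .., "grip": ..}, ...]. A call has 1 to 8 rows; each row is the pose to reach, as a shift and turn from the pose commanded when the call began, along the tool's axes at that moment; what a row does not reach only later rows make up. A row lasts 1/8 s, in which the tool goes at most 62.5 mm and 10.7 degrees, less where a joint would pass 70% of its speed; a pose out of reach is approached as far as the arm can. A call with a gripper value outside its range is refused whole. The fingers move at their own pace and stop on an object; "force" is the grip in N (left out, the last holds). Time passes only in rows, so rows that repeat a pose let the fingers close. It gives the time, the measured TCP pose, the force and the opening at its end, in the units of the state.
- robot.observe(): the state, without advancing time (a new reading comes with each control period).
- robot.read_camera(name): name is "scene" or "top" or "wrist"; returns (picture, depth): 384x512x3 uint8, red, green, blue; 384x512 float32, m along the optical axis (not along the pixel's ray), 0 where there is no reading.
- robot.get_calibration(name): a dict with "camera_matrix" (3x3 intrinsics, pixels), "R" (3x3) and "t" (3): a world point X has camera coordinates R X + t. Camera axes: x right, y down, z forward; pixel columns grow to the right and rows downward; lengths in m; the calibration is good to about 2 mm. A picture is of the moment at which its call begins: read the wrist's pose just before it. get_calibration takes no time and is no camera call; for the wrist camera it gives the pose at the moment of the call.
- robot.hand_in(): hands the job in, once; it reports no verdict.
Trained networks look in the newest picture that a camera, given by its name, has taken for a name from the list of things; names that differ only in an ending like _2 or _b are one class to them, and where a whole thing is asked for, a point or a joint stands for the part that bears it (a point fixed in the world has none). Each returns a list of dicts, best first, with "confidence" (0 to 1); they miss things now and then, are a little off and sometimes report something else, mostly with a low value. They report only what shows in the picture. A call takes as long as a camera call. They do not tell look-alikes from the thing itself.
- robot.outline_of(label, camera): "region" (384x512 bool, what is visible of it) and "pixel" ([row, column] in pixels, amid what is visible of it).
- robot.tip_of(label, camera): "pixel" ([row, column] in pixels: a listed point, or the origin of a listed thing).
The state is a dict: "time": time; "qpos": joint angles; "qvel": joint speeds; "joint_efforts": joint torques, N m; "tool_pos": TCP position; "tool_rot": TCP orientation; "contact_force": force on the tool from outside, world axes, zero at the start; "torque": the same for the moment, N m; "opening": finger opening in m.
Only numpy, scipy, OpenCV 4.12 (cv2) and the standard library are available. Lean on these libraries where they do the work, as an engineer would, in place of code of your own. Each camera call takes 0.05 s, during which the arm holds its last target.

## Working session

There is one attempt and no reset: what is moved stays moved. The work goes in short steps, Python scripts to look and compute and a tool call to move; the robot and the scene stay as the last step left them, time stands still between calls to the robot, and variables do not carry over. Pictures are saved under pics/ and viewed, and the job is handed in when it is done.

Besides the shell and the picture viewer there is one more tool, called after "Emit:" as a command line: name --argument value ..., lists and objects as JSON in quotes. apply_moves: Moves the arm, as the interface text tells. Its arguments: {"type":"object","properties":{"plan":{"type":"array","items":{"type":"object","properties":{"tx":{"type":"number"},"ty":{"type":"number"},"tz":{"type":"number"},"yaw":{"type":"number"},"grip":{"type":"number"}}}},"force":{"type":"number"}},"required":["plan"]}

```bash
mkdir -p pics; ls; cat > h.py <<'E'
import numpy as np, cv2
from cell import robot
def save(n,im): cv2.imwrite(f'pics/{n}.png',cv2.cvtColor(im,cv2.COLOR_RGB2BGR))
def back(c,px,d=None,z=None):
    K=np.array(c['camera_matrix']);R=np.array(c['R']);t=np.array(c['t'])
    ray=np.linalg.solve(K,[px[1],px[0],1.]);C=-R.T@t;r=R.T@ray
    if z is not None: return C+r*(z-C[2])/r[2]
    return C+r*d
E
python3 - <<'E'
from h import *
s=robot.observe(); print({k:np.round(v,3) for k,v in s.items()})
for n in ['scene','top']:
    p,d=robot.read_camera(n); save(n+'0',p); np.save(n+'_d.npy',d)
    c=robot.get_calibration(n)
    for l in ['blue_lip_top','yellow_lip_top','warmer','blue_jar','yellow_jar']:
        try:
            for r in robot.tip_of(l,n)[:3]:
                px=r['pixel']; i,j=int(round(px[0])),int(round(px[1]))
                print(n,l,np.round(px,1),round(r['confidence'],2),np.round(back(c,px,d=d[i,j]),3), np.round(back(c,px,z=.064 if 'lip' in l else .03 if 'jar' in l else 0),3))
        except Exception as e: print(n,l,e)
E
```

```text
pics
{'time': np.float64(0.0), 'qpos': array([-1.29 ,  0.343,  1.525,  0.   ,  1.275, -0.146]), 'qvel': array([-0.002, -0.   ,  0.002, -0.001, -0.002, -0.002]), 'joint_efforts': array([ 1.0000e-03, -4.3124e+01, -2.4422e+01,  7.2000e-02,  5.6000e-02,
       -0.0000e+00]), 'tool_pos': array([ 0.217, -0.477,  0.226]), 'tool_rot': array([-3.14 , -0.   ,  0.427]), 'contact_force': array([ 0.524, -0.176,  1.197]), 'torque': array([-0.068, -0.007,  0.009]), 'opening': np.float64(0.092)}
scene blue_lip_top [181.  257.9] 0.66 [ 0.574 -0.003  0.065] [ 0.573 -0.003  0.064]
scene warmer [245.6 256.2] 0.95 [0.72  0.082 0.102] [0.672 0.052 0.   ]
scene yellow_jar [207.4 393.5] 0.95 [0.456 0.255 0.016] [0.467 0.255 0.03 ]
scene yellow_jar [250.6 277.2] 0.45 [0.709 0.118 0.101] [0.675 0.101 0.03 ]
top blue_lip_top [196.4 254.6] 0.51 [ 0.575 -0.001  0.065] [ 0.576 -0.001  0.064]
top yellow_lip_top [216.5 188.2] 0.47 [0.527 0.145 0.064] [0.527 0.145 0.064]
top warmer [159.1 228.9] 0.83 [0.667 0.061 0.003] [0.667 0.062 0.   ]
top yellow_jar [251.5 147.1] 0.88 [0.446 0.237 0.047] [0.444 0.241 0.03 ]
top yellow_jar [158.  209.3] 0.56 [0.658 0.102 0.077] [0.664 0.106 0.03 ]
```

View pics/scene0.png

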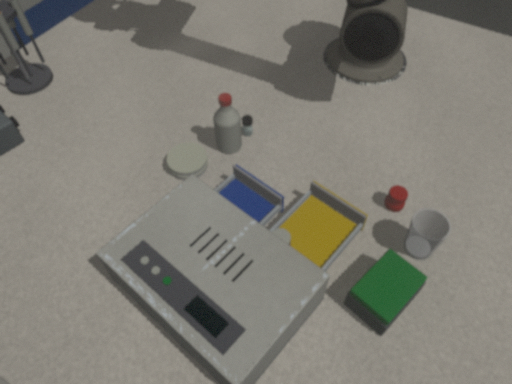

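View pics/top0.png

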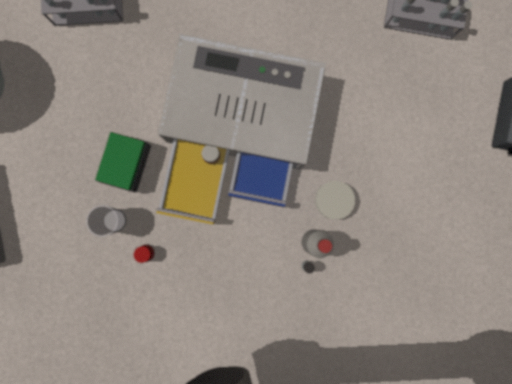

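The scene view shows the yellow tray ajar at (320,230), the blue tray at (250,197) and the red look-alike at (397,198). In the top view the yellow tray's lip runs about (160,212)-(212,221), the blue lip about (231,197)-(288,205), the real yellow jar is at (210,155), and the red look-alike at (145,254) is to be left alone. The bottle (320,243), vial (309,267) and dishes (337,200) stand near the blue side.

```bash
python3 - <<'E'
from h import *
im=cv2.imread('pics/top0.png'); d=np.load('top_d.npy'); c=robot.get_calibration('top')
K=np.array(c['camera_matrix']);R=np.array(c['R']);t=np.array(c['t'])
print(K.round(1).tolist(),(-R.T@t).round(3),R.round(3).tolist())
v,u=np.mgrid[:384,:512]
P=np.stack([(u-K[0,2])/K[0,0]*d,(v-K[1,2])/K[1,1]*d,d],-1)
W=(P-t)@R
z=W[...,2]
roi=(u>140)&(u<340)&(v<180)&(d>0)
m=roi&(abs(z-.1)<.006)
n,l,st,ce=cv2.connectedComponentsWithStats(m.astype(np.uint8)); k=1+np.argmax(st[1:,4])
pts=W[l==k][:,:2].astype(np.float32)
r=cv2.minAreaRect(pts); print('cab',r,cv2.boxPoints(r).round(3).tolist(), np.median(z[l==k]))
b=cv2.boxPoints(r)
# lip points z>.055 <.075
m=(u>150)&(u<300)&(v>150)&(v<235)&(z>.054)&(z<.075)
n,l,st,ce=cv2.connectedComponentsWithStats(m.astype(np.uint8))
for k in range(1,n):
    if st[k,4]>15:
        q=W[l==k]; rr=cv2.minAreaRect(q[:,:2].astype(np.float32)); print('lip',st[k],q.mean(0).round(3),[np.round(x,3) for x in rr], cv2.boxPoints(rr).round(3).tolist())
# clutter heights
m=(z>.012)&(u>80)&(u<380)&(v>110)&(v<290)
n,l,st,ce=cv2.connectedComponentsWithStats(m.astype(np.uint8))
for k in range(1,n):
    if st[k,4]>30:
        q=W[l==k]; print(st[k],q.min(0).round(3),q.max(0).round(3))
cv2.imwrite('pics/topcrop.png',cv2.resize(im[120:290,90:370],None,fx=2.8,fy=2.8,interpolation=2))
E
```

```text
[[414.8, 0.0, 251.1], [0.0, 414.8, 186.2], [0.0, 0.0, 1.0]] [0.53  0.016 0.993] [[0.026, -1.0, 0.012], [-0.997, -0.027, -0.073], [0.074, -0.01, -0.997]]
cab ((0.7878247499465942, 0.031766071915626526), (0.3309442400932312, 0.2313970923423767), 80.14019775390625) [[0.6460000276565552, -0.11100000143051147], [0.8730000257492065, -0.1509999930858612], [0.9300000071525574, 0.17499999701976776], [0.7020000219345093, 0.2150000035762787]] 0.10237415227704705
lip [229 190  57  17 317] [ 0.571 -0.007  0.063] [array([ 0.571, -0.007]), array([0.13 , 0.012]), np.float64(79.951)] [[0.5540000200271606, -0.07000000029802322], [0.5659999847412109, -0.07199999690055847], [0.5889999866485596, 0.0560000017285347], [0.5770000219345093, 0.057999998331069946]]
lip [157 208  57  17 319] [0.528 0.153 0.063] [array([0.527, 0.152]), array([0.128, 0.012]), np.float64(80.063)] [[0.5099999904632568, 0.09000000357627869], [0.5220000147819519, 0.08799999952316284], [0.5440000295639038, 0.2150000035762787], [0.5320000052452087, 0.21699999272823334]]
[  157   111   160   114 13201] [ 0.511 -0.131  0.013] [0.764 0.216 0.993]
[  95  132   56   61 2249] [0.53  0.016 0.012] [0.713 0.358 0.993]
[ 316  181   39   39 1209] [ 0.53  -0.234  0.013] [0.618 0.016 0.993]
[ 86 205  40  32 788] [0.48  0.016 0.012] [0.547 0.362 0.993]
[302 230  32  28 720] [ 0.447 -0.172  0.013] [ 0.505 -0.115  0.156]
[134 245  21  18 300] [0.419 0.016 0.012] [0.53  0.268 0.993]
[302 261  13  13 130] [ 0.407 -0.139  0.013] [0.53  0.016 0.993]
```

View pics/topcrop.png

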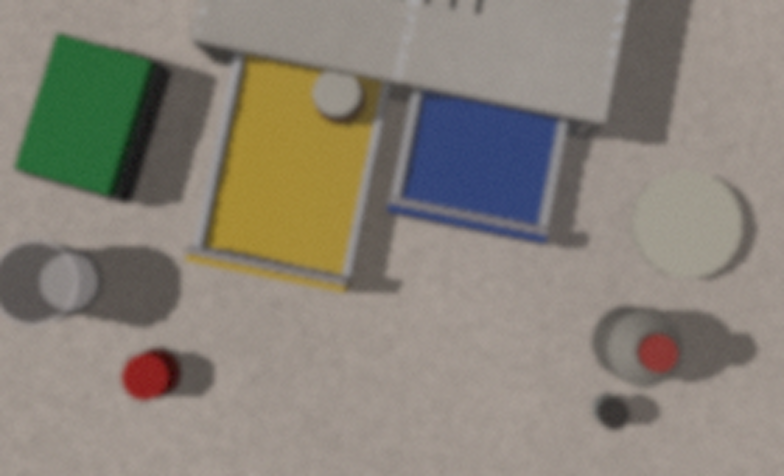

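Cabinet fit: front-middle is about (0.674, 0.052) and its x axis is yawed -10°. The blue tray is about 6 mm out and the yellow about 77 mm out. Things that could be confused are the yellow jar at (210,155) and the red look-alike at (145,254). The two trays are told apart by front colour: yellow on the left, blue on the right.

Next I close the gripper and travel high to the front of the yellow tray.

Emit:
apply_moves --plan '[{"tx": 0.04,"ty": -0.04,"tz": 0,"yaw": 0.1,"grip": -1},{"tx": 0.08,"ty": -0.075,"tz": 0,"yaw": 0.2,"grip": -1},{"tx": 0.12,"ty": -0.11,"tz": 0,"yaw": 0.3,"grip": -1},{"tx": 0.16,"ty": -0.15,"tz": 0,"yaw": 0.4,"grip": -1},{"tx": 0.2,"ty": -0.185,"tz": 0,"yaw": 0.5,"grip": -1},{"tx": 0.24,"ty": -0.22,"tz": 0,"yaw": 0.6,"grip": -1},{"tx": 0.27,"ty": -0.25,"tz": 0,"yaw": 0.6,"grip": -1},{"tx": 0.27,"ty": -0.25,"tz": 0,"yaw": 0.6,"grip": -1}]'

```text
time: 1.6
tool_pos: [0.3602, -0.1364, 0.2269]
tool_rot: [-3.141, -0.001, -0.169]
contact_force: [0.1, -0.5, -0.1]
opening: 0.0162
```

Emit:
apply_moves --plan '[{"tx": 0.012,"ty": -0.05,"grip": -1,"tz": 0,"yaw": 0},{"tx": 0.024,"ty": -0.1,"grip": -1,"tz": 0,"yaw": 0},{"tx": 0.036,"ty": -0.15,"grip": -1,"tz": 0,"yaw": 0},{"tx": 0.048,"ty": -0.2,"grip": -1,"tz": 0,"yaw": 0},{"tx": 0.06,"ty": -0.25,"grip": -1,"tz": 0,"yaw": 0},{"tx": 0.072,"ty": -0.3,"grip": -1,"tz": 0.03,"yaw": 0},{"tx": 0.072,"ty": -0.309,"grip": -1,"tz": 0.06,"yaw": 0},{"tx": 0.072,"ty": -0.309,"grip": -1,"tz": 0.08,"yaw": 0}]'

```text
time: 2.6
tool_pos: [0.4839, 0.1533, 0.145]
tool_rot: [3.141, 0.001, -0.172]
contact_force: [0.6, -0.9, 0.3]
opening: 0.0005
```

```bash
python3 - <<'E'
from h import *
s=robot.observe(); print({k:np.round(s[k],4) for k in ['time','tool_pos','tool_rot','contact_force']})
p,d=robot.read_camera('wrist'); save('w1',p)
c=robot.get_calibration('wrist'); print(np.round(-np.array(c['R']).T@c['t'],3))
for l in ['yellow_lip_top','blue_lip_top']:
    for r in robot.tip_of(l,'wrist')[:2]:
        print(l,np.round(r['pixel'],1),round(r['confidence'],2),back(c,r['pixel'],z=.064).round(4),back(c,r['pixel'],d=d[tuple(np.round(r['pixel']).astype(int))]).round(4))
E
```

```text
{'time': np.float64(2.6), 'tool_pos': array([0.4839, 0.1533, 0.145 ]), 'tool_rot': array([ 3.1407e+00,  1.4000e-03, -1.7220e-01]), 'contact_force': array([ 0.6193, -0.8611,  0.2701])}
[0.558 0.139 0.3  ]
yellow_lip_top [146.1 247.3] 0.92 [0.5262 0.1517 0.064 ] [0.5261 0.1518 0.0628]
blue_lip_top [ 42.6 461.3] 0.72 [ 0.5717 -0.0085  0.064 ] [ 0.5719 -0.0106  0.0607]
```

View pics/w1.png

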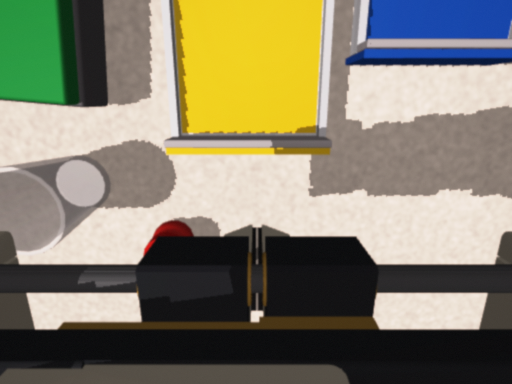

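The wrist view shows the yellow lip centred at (146,247) with fingers clear in front of it, the red look-alike at (175,235) to the left, and the blue lip at (43,461). Descending now to push on the yellow front plate.

Emit:
apply_moves --plan '[{"tx": 0,"ty": 0,"tz": 0.03,"yaw": 0,"grip": -1},{"tx": 0,"ty": 0,"tz": 0.06,"yaw": 0,"grip": -1},{"tx": 0,"ty": 0,"tz": 0.09,"yaw": 0,"grip": -1},{"tx": 0,"ty": 0,"tz": 0.107,"yaw": 0,"grip": -1},{"tx": 0.006,"ty": 0,"tz": 0.107,"yaw": 0,"grip": -1},{"tx": 0.012,"ty": 0,"tz": 0.107,"yaw": 0,"grip": -1},{"tx": 0.018,"ty": 0,"tz": 0.107,"yaw": 0,"grip": -1},{"tx": 0.024,"ty": 0,"tz": 0.107,"yaw": 0,"grip": -1}]'

```text
time: 3.75
tool_pos: [0.5083, 0.1492, 0.0404]
tool_rot: [-3.141, -0.001, -0.173]
contact_force: [-2.1, 1.1, 2.7]
opening: 0.0001
```

Emit:
apply_moves --plan '[{"tx": 0.005,"ty": 0,"tz": 0,"yaw": 0,"grip": -1},{"tx": 0.01,"ty": 0,"tz": 0,"yaw": 0,"grip": -1},{"tx": 0.016,"ty": 0,"tz": 0,"yaw": 0,"grip": -1},{"tx": 0.023,"ty": 0,"tz": 0,"yaw": 0,"grip": -1},{"tx": 0.03,"ty": 0,"tz": 0,"yaw": 0,"grip": -1},{"tx": 0.038,"ty": 0,"tz": 0,"yaw": 0,"grip": -1},{"tx": 0.046,"ty": 0,"tz": 0,"yaw": 0,"grip": -1},{"tx": 0.053,"ty": 0,"tz": 0,"yaw": 0,"grip": -1}]'

```text
time: 4.75
tool_pos: [0.5603, 0.14, 0.0397]
tool_rot: [-3.142, -0.0, -0.173]
contact_force: [-2.0, 0.4, 1.0]
opening: 0.0001
```

Emit:
apply_moves --plan '[{"tx": 0.006,"ty": 0,"tz": 0,"yaw": 0,"grip": -1},{"tx": 0.011,"ty": 0,"tz": 0,"yaw": 0,"grip": -1},{"tx": 0.015,"ty": 0,"tz": 0,"yaw": 0,"grip": -1},{"tx": 0.018,"ty": 0,"tz": 0,"yaw": 0,"grip": -1},{"tx": 0.021,"ty": 0,"tz": 0,"yaw": 0,"grip": -1},{"tx": 0.023,"ty": 0,"tz": 0,"yaw": 0,"grip": -1}]'

```text
time: 5.5
tool_pos: [0.5824, 0.1362, 0.0397]
tool_rot: [3.142, 0.0, -0.173]
contact_force: [-3.4, 0.7, 0.3]
opening: 0.0006
```

Emit:
apply_moves --plan '[{"tx": 0.001,"ty": 0,"tz": 0,"yaw": 0,"grip": -1},{"tx": 0.002,"ty": 0,"tz": 0,"yaw": 0,"grip": -1},{"tx": 0.003,"ty": 0,"tz": 0,"yaw": 0,"grip": -1}]'

```text
time: 5.88
tool_pos: [0.5843, 0.1358, 0.0396]
tool_rot: [3.141, 0.002, -0.173]
contact_force: [-8.0, 2.2, 3.6]
opening: 0.0003
```

Emit:
apply_moves --plan '[{"tx": 0.001,"ty": 0,"tz": 0,"yaw": 0,"grip": -1},{"tx": 0.002,"ty": 0,"tz": 0,"yaw": 0,"grip": -1},{"tx": 0.003,"ty": 0,"tz": 0,"yaw": 0,"grip": -1},{"tx": 0.003,"ty": 0,"tz": 0,"yaw": 0,"grip": -1}]'

```text
time: 6.38
tool_pos: [0.5843, 0.1358, 0.0397]
tool_rot: [3.14, 0.008, -0.173]
contact_force: [-15.5, 2.8, 10.9]
opening: 0.0007
```

The force rises with no motion, so the tray is at its stop. I back off, lift and look.

Emit:
apply_moves --plan '[{"tx": -0.01,"ty": 0,"tz": 0,"yaw": 0,"grip": -1},{"tx": -0.03,"ty": 0,"tz": 0,"yaw": 0,"grip": -1},{"tx": -0.04,"ty": 0,"tz": -0.03,"yaw": 0,"grip": -1},{"tx": -0.04,"ty": 0.03,"tz": -0.07,"yaw": 0,"grip": -1},{"tx": -0.04,"ty": 0.07,"tz": -0.11,"yaw": 0,"grip": -1},{"tx": -0.04,"ty": 0.11,"tz": -0.11,"yaw": 0,"grip": -1},{"tx": -0.04,"ty": 0.13,"tz": -0.11,"yaw": 0,"grip": -1},{"tx": -0.04,"ty": 0.13,"tz": -0.11,"yaw": 0,"grip": -1}]'

```text
time: 7.38
tool_pos: [0.5268, 0.0125, 0.1501]
tool_rot: [3.141, -0.002, -0.176]
contact_force: [-0.6, 0.3, -0.0]
opening: 0.0005
```

```bash
python3 - <<'E'
from h import *
s=robot.observe(); print({k:np.round(s[k],4) for k in ['time','tool_pos','tool_rot','contact_force']})
ex=np.array([np.cos(-.174),np.sin(-.174)]);ey=np.array([-ex[1],ex[0]]);o=np.array([.674,.052])
cab=lambda p:np.round([(p[:2]-o)@ex,(p[:2]-o)@ey],4)
print('tcp cab',cab(s['tool_pos']))
for n in ['wrist','top']:
  p,d=robot.read_camera(n); save(n+'2',p)
  c=robot.get_calibration(n)
  for l in ['yellow_lip_top','blue_lip_top']:
    for r in robot.tip_of(l,n)[:2]:
        q=back(c,r['pixel'],z=.064)
        print(n,l,np.round(r['pixel'],1),round(r['confidence'],2),q.round(4),cab(q),back(c,r['pixel'],d=d[tuple(np.round(r['pixel']).astype(int))]).round(4))
E
```

```text
{'time': np.float64(7.375), 'tool_pos': array([0.5268, 0.0125, 0.1501]), 'tool_rot': array([ 3.1412e+00, -1.8000e-03, -1.7580e-01]), 'contact_force': array([-0.6499,  0.2798, -0.0357])}
tcp cab [-0.1382 -0.0644]
wrist yellow_lip_top [130.3  78.5] 0.85 [0.6048 0.1399 0.064 ] [-0.0834  0.0746] [0.6048 0.1397 0.0644]
wrist blue_lip_top [136.5 272.1] 0.6 [ 0.5741 -0.0074  0.064 ] [-0.0881 -0.0758] [ 0.5741 -0.0074  0.064 ]
top yellow_lip_top [183.4 194.3] 0.4 [0.6011 0.1346 0.064 ] [-0.0861  0.0687] [0.6013 0.1349 0.0611]
```

View pics/wrist2.png

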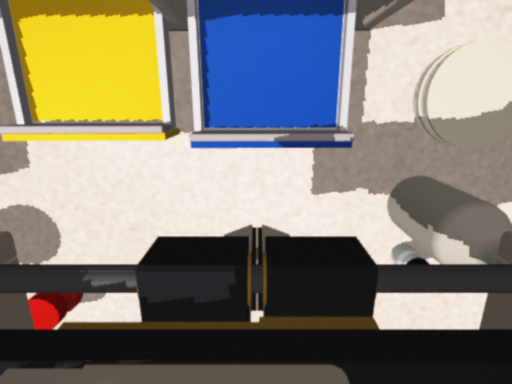

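View pics/top2.png

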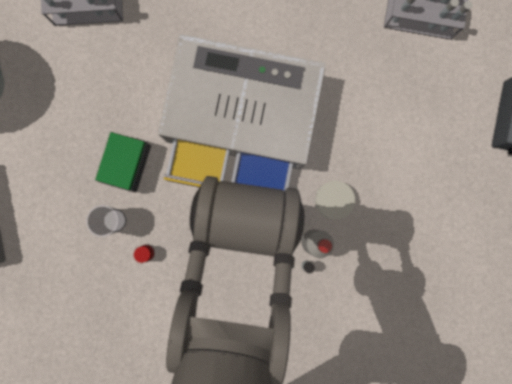

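The wrist view shows the yellow lip flush at (130,78), cabinet x -83 mm, so home. The blue lip is at (137,272), x -88 mm, so about 5 mm out. The bottle stands at (450,215), well to the right of the path. Now I go over the blue lip and down behind it.

Emit:
apply_moves --plan '[{"tx": 0.03,"ty": 0,"tz": 0,"yaw": 0,"grip": -1},{"tx": 0.06,"ty": 0,"tz": 0,"yaw": 0,"grip": -1},{"tx": 0.073,"ty": 0,"tz": 0,"yaw": 0,"grip": -1},{"tx": 0.073,"ty": 0,"tz": 0.03,"yaw": 0,"grip": -1},{"tx": 0.073,"ty": 0,"tz": 0.06,"yaw": 0,"grip": -1},{"tx": 0.073,"ty": 0,"tz": 0.075,"yaw": 0,"grip": -1},{"tx": 0.073,"ty": 0,"tz": 0.075,"yaw": 0,"grip": -1}]'

```text
time: 8.55
tool_pos: [0.5979, 0.0018, 0.0738]
tool_rot: [3.141, 0.002, -0.173]
contact_force: [0.7, -0.3, 0.2]
opening: 0.0004
```

Emit:
apply_moves --plan '[{"tx": 0,"ty": 0,"tz": 0.012,"yaw": 0,"grip": -1},{"tx": 0,"ty": 0,"tz": 0.022,"yaw": 0,"grip": -1},{"tx": 0,"ty": 0,"tz": 0.032,"yaw": 0,"grip": -1},{"tx": 0,"ty": 0,"tz": 0.032,"yaw": 0,"grip": -1}]'

```text
time: 9.05
tool_pos: [0.5977, 0.0014, 0.0418]
tool_rot: [3.141, 0.002, -0.173]
contact_force: [-0.1, 0.4, 0.5]
opening: 0.0007
```

Emit:
apply_moves --plan '[{"tx": -0.004,"ty": 0,"tz": 0,"yaw": 0,"grip": -1},{"tx": -0.008,"ty": 0,"tz": 0,"yaw": 0,"grip": -1},{"tx": -0.012,"ty": 0,"tz": 0,"yaw": 0,"grip": -1},{"tx": -0.017,"ty": 0,"tz": 0,"yaw": 0,"grip": -1},{"tx": -0.023,"ty": 0,"tz": 0,"yaw": 0,"grip": -1},{"tx": -0.03,"ty": 0,"tz": 0,"yaw": 0,"grip": -1},{"tx": -0.037,"ty": 0,"tz": 0,"yaw": 0,"grip": -1},{"tx": -0.044,"ty": 0,"tz": 0,"yaw": 0,"grip": -1}]'

```text
time: 10.05
tool_pos: [0.5547, 0.009, 0.0429]
tool_rot: [3.142, -0.0, -0.173]
contact_force: [2.9, 0.2, 2.0]
opening: 0.0006
```

Emit:
apply_moves --plan '[{"tx": -0.007,"ty": 0,"tz": 0,"yaw": 0,"grip": -1},{"tx": -0.014,"ty": 0,"tz": 0,"yaw": 0,"grip": -1},{"tx": -0.021,"ty": 0,"tz": 0,"yaw": 0,"grip": -1},{"tx": -0.028,"ty": 0,"tz": 0,"yaw": 0,"grip": -1},{"tx": -0.035,"ty": 0,"tz": 0,"yaw": 0,"grip": -1},{"tx": -0.042,"ty": 0,"tz": 0,"yaw": 0,"grip": -1},{"tx": -0.049,"ty": 0,"tz": 0,"yaw": 0,"grip": -1},{"tx": -0.055,"ty": 0,"tz": 0,"yaw": 0,"grip": -1}]'

```text
time: 11.05
tool_pos: [0.5003, 0.0185, 0.0427]
tool_rot: [3.141, 0.0, -0.173]
contact_force: [1.5, -1.0, 1.1]
opening: 0.0002
```

Fingers are drawing the tray at about 2-3 N. There are about 24 mm to go, taken gently.

Emit:
apply_moves --plan '[{"tx": -0.005,"ty": 0,"tz": 0,"yaw": 0,"grip": -1},{"tx": -0.01,"ty": 0,"tz": 0,"yaw": 0,"grip": -1},{"tx": -0.014,"ty": 0,"tz": 0,"yaw": 0,"grip": -1},{"tx": -0.017,"ty": 0,"tz": 0,"yaw": 0,"grip": -1},{"tx": -0.019,"ty": 0,"tz": 0,"yaw": 0,"grip": -1},{"tx": -0.021,"ty": 0,"tz": 0,"yaw": 0,"grip": -1},{"tx": -0.022,"ty": 0,"tz": 0,"yaw": 0,"grip": -1},{"tx": -0.023,"ty": 0,"tz": 0,"yaw": 0,"grip": -1}]'

```text
time: 12.05
tool_pos: [0.4781, 0.0224, 0.0426]
tool_rot: [3.141, 0.0, -0.173]
contact_force: [2.3, -1.2, 0.0]
opening: 0.0006
```

Emit:
apply_moves --plan '[{"tx": -0.001,"ty": 0,"tz": 0,"yaw": 0,"grip": -1},{"tx": -0.002,"ty": 0,"tz": 0,"yaw": 0,"grip": -1},{"tx": -0.003,"ty": 0,"tz": 0,"yaw": 0,"grip": -1},{"tx": -0.003,"ty": 0,"tz": 0,"yaw": 0,"grip": -1}]'

```text
time: 12.55
tool_pos: [0.4771, 0.0226, 0.0427]
tool_rot: [-3.141, -0.004, -0.173]
contact_force: [8.4, -1.0, -6.9]
opening: 0.0002
```

Emit:
apply_moves --plan '[{"tx": -0.001,"ty": 0,"tz": 0,"yaw": 0,"grip": -1},{"tx": -0.002,"ty": 0,"tz": 0,"yaw": 0,"grip": -1},{"tx": -0.002,"ty": 0,"tz": 0,"yaw": 0,"grip": -1}]'

```text
time: 12.92
tool_pos: [0.4772, 0.0226, 0.043]
tool_rot: [-3.141, -0.008, -0.173]
contact_force: [14.0, -2.5, -10.9]
opening: 0.0002
```

Emit:
apply_moves --plan '[{"tx": 0.006,"ty": 0,"tz": 0,"yaw": 0,"grip": -1},{"tx": 0.012,"ty": 0,"tz": 0,"yaw": 0,"grip": -1},{"tx": 0.014,"ty": 0,"tz": 0,"yaw": 0,"grip": -1},{"tx": 0.014,"ty": 0,"tz": -0.02,"yaw": 0,"grip": -1},{"tx": 0.014,"ty": 0,"tz": -0.06,"yaw": 0,"grip": -1},{"tx": 0.014,"ty": 0,"tz": -0.1,"yaw": 0,"grip": -1},{"tx": 0.014,"ty": 0,"tz": -0.15,"yaw": 0,"grip": -1},{"tx": 0.0,"ty": 0,"tz": -0.17,"yaw": 0,"grip": -1}]'

```text
time: 13.92
tool_pos: [0.4743, 0.0232, 0.2155]
tool_rot: [-3.141, -0.004, -0.173]
contact_force: [0.1, -0.2, 0.2]
opening: 0.0005
```

Emit:
apply_moves --plan '[{"tx": -0.03,"ty": 0,"tz": 0,"yaw": 0,"grip": -1},{"tx": -0.06,"ty": 0,"tz": 0,"yaw": 0,"grip": -1},{"tx": -0.06,"ty": 0,"tz": 0,"yaw": 0,"grip": -1},{"tx": -0.06,"ty": 0,"tz": 0,"yaw": 0,"grip": -1}]'

```text
time: 14.42
tool_pos: [0.4146, 0.0336, 0.2129]
tool_rot: [3.142, -0.001, -0.173]
contact_force: [0.8, 0.1, 0.2]
opening: 0.0002
```

```bash
python3 - <<'E'
from h import *
s=robot.observe(); print({k:np.round(s[k],4) for k in ['time','tool_pos','tool_rot','contact_force']})
ex=np.array([np.cos(-.174),np.sin(-.174)]);ey=np.array([-ex[1],ex[0]]);o=np.array([.674,.052])
cab=lambda p:np.round([(p[:2]-o)@ex,(p[:2]-o)@ey],4)
for n in ['wrist','top','scene']:
  p,d=robot.read_camera(n); save(n+'3',p)
  c=robot.get_calibration(n)
  for l in ['yellow_lip_top','blue_lip_top','blue_jar']:
    for r in robot.tip_of(l,n)[:2]:
        q=back(c,r['pixel'],z=.064 if 'lip' in l else .03)
        print(n,l,np.round(r['pixel'],1),round(r['confidence'],2),q.round(4),cab(q),back(c,r['pixel'],d=d[tuple(np.round(r['pixel']).astype(int))]).round(4))
E
```

```text
{'time': np.float64(14.425), 'tool_pos': array([0.4146, 0.0336, 0.2129]), 'tool_rot': array([ 3.1416e+00, -8.0000e-04, -1.7310e-01]), 'contact_force': array([0.7651, 0.0789, 0.2413])}
wrist blue_lip_top [125.7 271.3] 0.61 [0.4653 0.0099 0.064 ] [-0.1983 -0.0776] [0.4649 0.0097 0.06  ]
top yellow_lip_top [181.8 193. ] 0.66 [0.6046 0.1376 0.064 ] [-0.0832  0.0723] [0.6045 0.1374 0.0658]
top blue_lip_top [156.6 233.2] 0.73 [0.6641 0.0492 0.064 ] [-0.0093 -0.0045] [0.673  0.0514 0.0025]
top blue_lip_top [244.9 246.3] 0.51 [0.4672 0.0143 0.064 ] [-0.1971 -0.0729] [0.4665 0.0143 0.0536]
top blue_jar [191.6 249.8] 0.52 [0.5881 0.0094 0.03  ] [-0.0773 -0.0568] [0.5852 0.0098 0.0772]
scene yellow_lip_top [224.4 313.2] 0.75 [0.6078 0.14   0.064 ] [-0.0804  0.0752] [0.6079 0.14   0.0641]
scene blue_lip_top [147.8 293.8] 0.69 [0.4555 0.0165 0.064 ] [-0.209  -0.0728] [ 0.4048 -0.0067  0.0026]
scene blue_jar [197.1 261.5] 0.61 [0.5827 0.0111 0.03  ] [-0.0829 -0.0561] [0.6078 0.0262 0.0712]
```

View pics/wrist3.png

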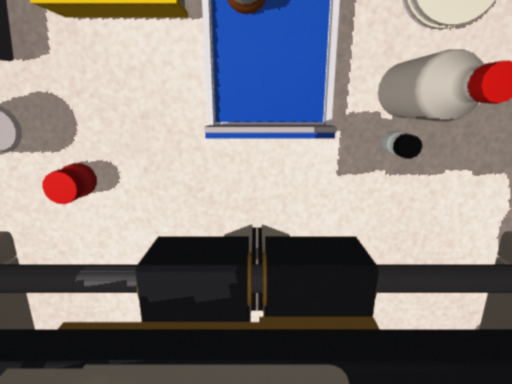

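View pics/scene3.png

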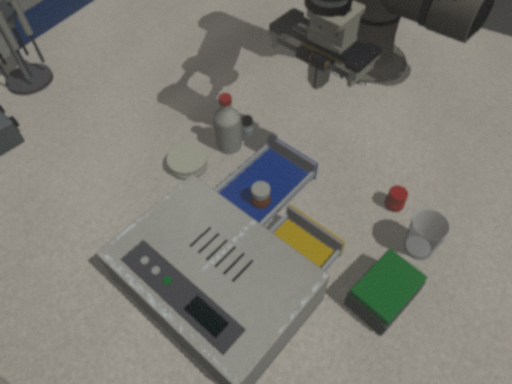

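The wrist view shows the blue lip at (126,271) and the jar standing at (247,0). The scene view shows the blue tray out with its jar upright at (261,195), the yellow tray home, and the bench items unmoved. I'll check the travel by depth fit before handing in.

```bash
python3 - <<'E'
from h import *
ex=np.array([np.cos(-.174),np.sin(-.174)]);ey=np.array([-ex[1],ex[0]]);o=np.array([.674,.052])
for n in ['top','wrist']:
    p,d=robot.read_camera(n); c=robot.get_calibration(n)
    K=np.array(c['camera_matrix']);R=np.array(c['R']);t=np.array(c['t'])
    v,u=np.mgrid[:384,:512]
    W=(np.stack([(u-K[0,2])/K[0,0]*d,(v-K[1,2])/K[1,1]*d,d],-1)-t)@R
    z=W[...,2]; X=(W[...,:2]-o)@ex; Y=(W[...,:2]-o)@ey
    for nm,yc in [('blue',-.075),('yellow',.075)]:
        m=(d>0)&(z>.054)&(z<.072)&(abs(Y-yc)<.05)&(X<-.06)&(X>-.26)
        if nm=='blue': m&=(X<-.15)
        if m.sum()>20: print(n,nm,m.sum(),np.percentile(X[m],[3,50,97]).round(4),np.median(z[m]).round(3))
E
```

```text
top blue 254 [-0.2099 -0.2036 -0.1982] 0.063
top yellow 250 [-0.0903 -0.0844 -0.0787] 0.063
wrist blue 1308 [-0.2105 -0.2041 -0.1989] 0.06
wrist yellow 418 [-0.0916 -0.0909 -0.0898] 0.058
```

```bash
python3 -c "
from cell import robot
print(robot.hand_in())"
```

```text
the job is handed in; nothing more can be done
None
```

I pushed the yellow tray home against its stop with closed fingers on its front plate. I then hooked the fingertips behind the blue tray's steel lip and drew it out to its stop, without pinching. After that I lifted clear and handed in at about 15 s.

**Last checks:**
- **Trays:** the depth fit puts the rear of the yellow lip about 79 mm in front of the cabinet, which is home. The rear of the blue lip is at about 198–199 mm, which is fully out at 0.12 m. Both stops were also felt as force rising without motion, about 14–16 N.
- **Jars:** the blue jar was seen upright on its tray. The yellow jar was under the cabinet roof and could not be seen at the end.
- **Bench:** the other things look unmoved in the pictures; I did not measure their positions.

**Disagreements:** one detector report of the blue lip, at (157,233) in the top view, was plainly false because it lay on the cabinet. The scene-view estimate of the blue lip was about 7 mm off the depth fit. I relied on the depth fits and the felt stop instead.

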